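Take a coating reading with a spring-tipped probe

TASK

Take a coating reading on the yellow panel: on the gauge console press the green key to wake it, let it up, then press the blue key to zero it, and never press the red one. Then lift the orange-handled probe out of its holder and hold it square to the yellow panel's sloping face, with its tip gently inside the black ring and the spring tip pushed in about halfway. Finish while still holding it there, without letting go; do not touch the white panel with the probe or upset anything else on the bench.

Things in the scene. Friction and masses are not known exactly. Their poses are not given: they have to be found in the camera images.
- console: fixed white gauge console, 100 (x) x 170 (y) x 32 mm with a raised grey display along its far side (to 69 mm high, beginning 6 mm beyond the centre); origin at the centre of its underside, its own +y to the left seen from the robot at yaw 0. Three keys stand on it 52 mm apart in a row along its y, 22 mm nearer the robot than its centre: green at the left, red in the middle, blue at the right
- key_green_top (a point): centre of the top face of the round green key, 24 mm across; 54 mm above the bench when the key is up, moves with the key, which is pressed straight down
- key_red_top (a point): the same of the red key: leave it alone
- key_blue_top (a point): the same of the blue key
- key_green (a joint): how far the green key is pressed, 0 (up) to 0.006 m (fully down, about 4 N); it springs back
- key_red (a joint): the same of the red key
- key_blue (a joint): the same of the blue key
- holder: fixed black block 60 x 60 mm on a dark 72 x 72 mm foot, top 72 mm high, with an upright round through hole 20 mm wide in its middle; origin at the centre of its underside
- probe: loose round probe, 0.1 kg, standing in the holder with its collar on the holder's top. Origin on its axis at the underside of the collar, z axis along it towards the handle. Collar 28 mm wide, z 0 to 6 mm; orange round handle 22 mm wide, z 6 to 62 mm (grip here); steel nose 16 mm wide, z 0 down to -46 mm; brass spring tip 6 mm wide, down to z -60 mm when out
- probe_tip (a point): rounded end of the probe's brass spring tip, on the axis, 60 mm below the probe's origin when out
- probe_plunger (a joint): how far the spring tip is pushed into the probe: 0 (out) to 0.010 m (fully in); the force grows evenly from about 0.9 N at first to 4.4 N fully in
- yellow_rest: fixed aluminium rest, foot 78 x 74 mm, carrying the yellow panel; origin at the centre of its underside; the panel slopes down towards its own -x (towards the robot at yaw 0)
- yellow_panel: yellow panel 68 x 70 x 4 mm, fixed on its rest. Origin at the centre of its black ring, on the panel's face, 36 mm above the bench; z axis square out of the face, which is tilted 0.35 rad (20 degrees) from level. The ring is 16 mm wide inside
- white_panel: the same panel in white on a like rest of its own; not to be measured
- white_rest: the white panel's rest, as the yellow one
- sample_bottle: loose white plastic bottle with a purple band, 71 mm wide, 148 mm high; bystander, origin at the centre of its underside
- cell_d: loose clear square sample cell, 28 x 28 x 66 mm; bystander, origin at the centre of its underside
- reagent_2: loose brown dropper bottle with a green cap, 28 mm wide, 69 mm high; bystander, origin at the centre of its underside
Mind the look-alikes: they are no part of the job. What is shaped like the yellow_rest but purple is not meant.

How it is judged:
By the outcome, as a careful person would: the job done as asked, in the order asked, and still so for the second after the job is handed in, while the arm keeps its last pose, push and grip.
It also fails if it takes over 48 s, if anything falls off the work surface, if the arm or the gripper's body presses on something with over 40 N, if the wrist force passes 120 N, or if a joint passes its speed limit or range.

ROBOT

A 6-joint arm with a two-finger parallel gripper is mounted at the origin on a cart in front of the work surface, level with it; the furniture and walls round the work are solid. World frame = base frame: x ahead of the robot, y to its left, z up, the work surface at z = 0. Lengths are in m, angles in rad, forces in N, time in s.
With the tool pointing down it reaches from about 0.275 to 0.775 m from the base axis. Payload 14.6 kg.
Tool frame: the origin (TCP) lies midway between the tips of the shut fingers; the grasp point (between the pads) lies 19 mm behind it; x points along the fingers, y is the direction in which the jaws open and shut, and the axes are right-handed (so a half turn about x gives the same grasp; the last joint's range is limited). The gripper opens to 85 mm and grips with 20 to 120 N. Pads are 22 mm wide; open, the fingers measure 114 mm over their backs; the gripper's body (76 mm by 85 mm) begins 54 mm behind the grasp point. The pads swing forward as they close: fully open they stand 13 mm farther back than shut.
Start: joints at [1.014, 0.263, -0.048, 1.259, 0, 1.415], TCP at [0.205, 0.483, 0.231] pointing down, gripper open.
Joint ranges: [-2.65, 2.65], [-0.89, 1.7], [-1.18, 1.37], [-2.13, 2.11], [-1.35, 1.29], [-3.14, 3.14]. Speed limits (rad/s): [1.89, 1.89, 2.57, 2.79, 3.14, 3.14].

INTERFACE

Orientations are given as a 3x3 rotation matrix whose columns are the frame's x, y, z axes.
In Python, from cell import r gives the robot as it stands.
- The arm moves only by the tool arm_command, never from a script. Its argument "moves" is a list that holds one entry, the list of rows, each a list of 7 numbers: the turn, a rotation vector about the tool's x, y, z in degrees, then the shift along the tool's x, y, z in m, then the finger opening in m, from 0 to 0.0854. A call has 1 to 20 rows; each row shifts and turns the commanded pose from where the row before left it, along the tool's axes as they then stand; what a row does not reach is not made up. A row lasts 1/10 s, in which the tool goes at most 50 mm and 8.59 degrees, less where a joint would pass 70% of its speed; a pose out of reach is approached as far as the arm can. A call with a gripper value outside its range is refused whole. The fingers move at their own pace and stop on an object; the grip force is fixed at half the most. Time passes only in rows, so rows that do not move let the fingers close. It gives the time, the measured TCP pose, the force and the opening at its end, in the units of the state.
- r.get_obs(): the state, without advancing time (a new reading comes with each control period).
- r.camera(name): name is "side" or "top"; returns (picture, depth): 400x640x3 uint8, red, green, blue; 400x640 float32, m along the optical axis (not along the pixel's ray), 0 where there is no reading.
- r.get_calibration(name): a dict with "camera_matrix" (3x3 intrinsics, pixels), "pose" (4x4, takes a point from camera to world coordinates). Camera axes: x right, y down, z forward; pixel columns grow to the right and rows downward; lengths in m; the calibration is good to about 2 mm. A picture is of the moment at which its call begins. get_calibration takes no time and is no camera call.
- r.close_job(): hands the job in, once; it reports no verdict.
The state is a dict: "time_s": time; "joints": joint angles; "dq": joint speeds; "joint_efforts": joint torques, N m; "tool_pos": TCP position; "orientation": TCP orientation; "ft_force": force on the tool from outside, world axes, zero at the start; "wrist_torque": the same for the moment, N m; "gripper_width": finger opening in m.
Only numpy, scipy, OpenCV 4.12 (cv2) and the standard library are available. Lean on these libraries where they do the work, as an engineer would, in place of code of your own. Each camera call takes 0.05 s, during which the arm holds its last target.

## Working session

There is one attempt and no reset: what is moved stays moved. The work goes in short steps, Python scripts to look and compute and a tool call to move; the robot and the scene stay as the last step left them, time stands still between calls to the robot, and variables do not carry over. Pictures are saved under pics/ and viewed, and the job is handed in when it is done.

Besides the shell and the picture viewer there is one more tool, called after ">>>" as name(argument=value, ...), one argument or row to a line, values as JSON. arm_command: Moves the arm, as the interface text tells. Its arguments: {"type":"object","properties":{"moves":{"type":"array","items":{"type":"array","items":{"type":"array","items":{"type":"number"}}}}},"required":["moves"]}

```bash
ls; mkdir -p pics; python3 - <<'E'
from cell import r
import cv2, numpy as np
o=r.get_obs(); print(o)
for n in("top","side"):
    p,d=r.camera(n); cv2.imwrite(f"pics/{n}0.png",p[...,::-1]); np.save(f"pics/{n}0.npy",d); c=r.get_calibration(n); print(n,c)
E
```

```text
pics
{'time_s': 0.0, 'joints': array([ 1.01371686e+00,  2.63560329e-01, -4.89685826e-02,  1.25939417e+00,
       -5.54577307e-06,  1.41551738e+00]), 'dq': array([ 8.43916252e-04,  2.95962798e-05,  7.05102569e-04,  1.92859633e-04,
       -1.17599556e-03, -1.10670592e-03]), 'joint_efforts': array([-1.03639701e-03, -6.37625813e+01,  3.84573269e+01,  1.38190499e-02,
        3.32316711e-05, -1.29358966e-06]), 'tool_pos': array([0.20515825, 0.48294446, 0.23079409]), 'orientation': array([[-5.91017240e-04,  3.91075771e-01,  9.20358296e-01],
       [-9.59322431e-04,  9.20357811e-01, -3.91076181e-01],
       [-9.99999365e-01, -1.11405312e-03, -1.68779574e-04]]), 'ft_force': array([ 0.4151532 ,  0.41548102, -0.59467327]), 'wrist_torque': array([-0.01611301,  0.0174985 ,  0.02986654]), 'gripper_width': 0.08551106385692663}
top {'camera_matrix': array([[426.72811661,   0.        , 318.74237232],
       [  0.        , 426.72811661, 189.84936301],
       [  0.        ,   0.        ,   1.        ]]), 'pose': array([[ 0.01081651, -0.99748107,  0.07010361,  0.42459093],
       [-0.99991353, -0.01026525,  0.008219  , -0.14611913],
       [-0.00747867, -0.07018645, -0.99750586,  1.16592203],
       [ 0.        ,  0.        ,  0.        ,  1.        ]])}
side {'camera_matrix': array([[361.22919352,   0.        , 323.26207733],
       [  0.        , 361.22919352, 202.56650203],
       [  0.        ,   0.        ,   1.        ]]), 'pose': array([[ 0.93863008, -0.18366275,  0.2919616 ,  0.25800316],
       [-0.34481089, -0.52144313,  0.78051426, -0.81873386],
       [ 0.00888998, -0.8332857 , -0.55277112,  0.56086387],
       [ 0.        ,  0.        ,  0.        ,  1.        ]])}
```

View pics/top0.png

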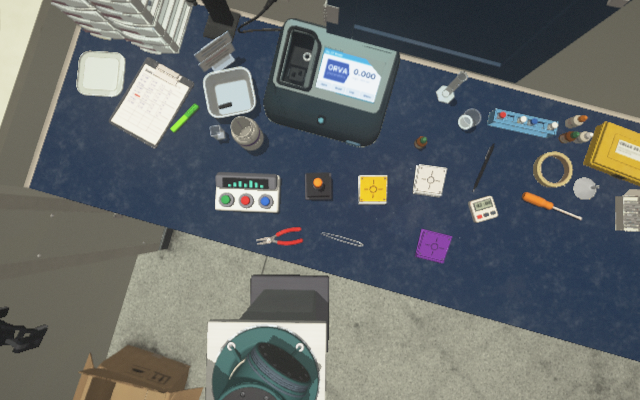

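View pics/side0.png

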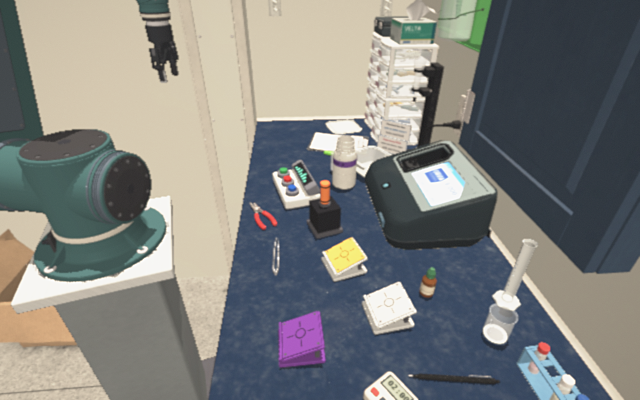

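The top view shows the console at (247,192), the holder with its orange probe at (318,185), the yellow panel at (373,189), the white one at (430,180) and the purple look-alike at (434,245). I'll enlarge the working area.

```bash
python3 - <<'E'
import cv2
p=cv2.imread("pics/top0.png"); q=cv2.resize(p[160:225,205:405],None,fx=4,fy=4,interpolation=cv2.INTER_CUBIC); cv2.imwrite("pics/topc.png",q)
p=cv2.imread("pics/side0.png"); q=cv2.resize(p[150:290,260:400],None,fx=4,fy=4,interpolation=cv2.INTER_CUBIC); cv2.imwrite("pics/sidec.png",q)
E
```

```text
(no output)
```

View pics/topc.png

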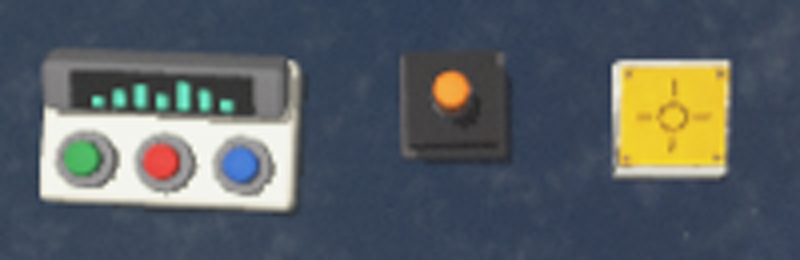

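View pics/sidec.png

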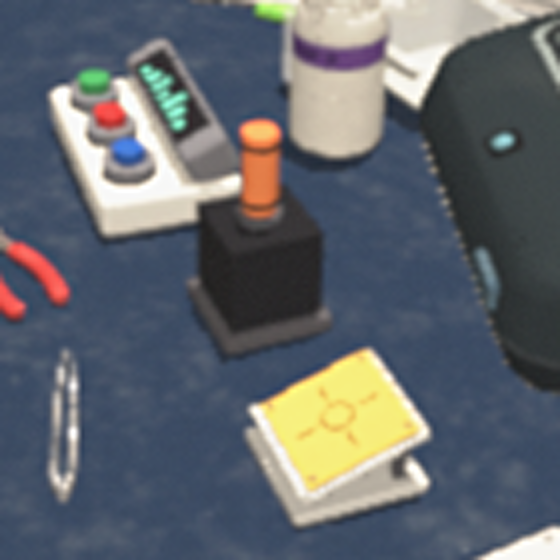

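```bash
cat > h.py <<'E'
import numpy as np, cv2
from cell import r
C={n:r.get_calibration(n) for n in("top","side")}
def ray(n,uv):
    K=C[n]["camera_matrix"];P=C[n]["pose"]
    d=P[:3,:3]@np.linalg.solve(K,[uv[0],uv[1],1]); return P[:3,3],d
def atz(n,uv,z):
    o,d=ray(n,uv); return o+d*(z-o[2])/d[2]
def proj(n,X):
    K=C[n]["camera_matrix"];P=C[n]["pose"]; c=K@(P[:3,:3].T@(np.asarray(X)-P[:3,3])); return c[:2]/c[2]
def tri(uvs):
    A=np.zeros((3,3));b=np.zeros(3)
    for n,uv in uvs.items():
        o,d=ray(n,uv);d=d/np.linalg.norm(d);M=np.eye(3)-np.outer(d,d);A+=M;b+=M@o
    return np.linalg.solve(A,b)
E
python3 - <<'E'
from h import *
boxes={"top":{"g":(218,192,234,208),"r":(237,192,254,208),"b":(257,192,275,210),"o":(308,173,328,196),"y":(350,170,392,208)},
"side":{"g":(278,164,292,176),"r":(280,172,294,183),"b":(284,182,300,194),"y":(318,234,372,276),"o":(315,176,336,208)}}
hue={"g":(40,85),"r":None,"b":(100,125),"o":(5,17),"y":(20,35)}
zs={"g":.054,"r":.054,"b":.054,"o":.134,"y":.036}
for n in boxes:
    p=cv2.imread(f"pics/{n}0.png"); dep=np.load(f"pics/{n}0.npy"); H=cv2.cvtColor(p,cv2.COLOR_BGR2HSV)
    for k,(a,b,c,d) in boxes[n].items():
        h=H[b:d,a:c].astype(int); m=(h[...,1]>120)&(h[...,2]>70)
        m&=((h[...,0]<6)|(h[...,0]>172)) if k=="r" else ((h[...,0]>=hue[k][0])&(h[...,0]<=hue[k][1]))
        v,u=np.nonzero(m); uv=(u.mean()+a,v.mean()+b)
        print(n,k,len(u),np.round(uv,2),np.round(atz(n,uv,zs[k]),4), (u.min()+a,u.max()+a,v.min()+b,v.max()+b))
        if k=="y":
            cnt=cv2.findContours(m.astype(np.uint8),0,2)[0];cnt=max(cnt,key=cv2.contourArea); print(cv2.minAreaRect(cnt), cv2.boxPoints(cv2.minAreaRect(cnt))+[a,b])
        dd=dep[b:d,a:c][m]; print("  depth",np.percentile(dd,[5,50,95]))
E
```

```text
top g 53 [225.21 199.28] [0.4755 0.1071 0.054 ] (np.int64(221), np.int64(229), np.int64(196), np.int64(203))
  depth [1.11104321 1.11461914 1.11825004]
top r 63 [244.87 200.  ] [0.4742 0.0556 0.054 ] (np.int64(241), np.int64(249), np.int64(196), np.int64(204))
  depth [1.10973761 1.11441696 1.11902661]
top b 57 [264.77 200.68] [0.4729 0.0036 0.054 ] (np.int64(261), np.int64(269), np.int64(197), np.int64(205))
  depth [1.11026199 1.11368382 1.11787829]
top o 61 [317.74 182.36] [ 0.5153 -0.135   0.134 ] (np.int64(313), np.int64(322), np.int64(178), np.int64(187))
  depth [1.03260601 1.03718853 1.0890702 ]
top y 624 [372.67 188.49] [ 0.5091 -0.2798  0.036 ] (np.int64(360), np.int64(386), np.int64(177), np.int64(200))
((23.0, 18.5), (23.0, 26.0), 90.0) [[360. 177.]
 [386. 177.]
 [386. 200.]
 [360. 200.]]
  depth [1.12206519 1.13123864 1.14022754]
side g 27 [282.81 169.78] [0.4738 0.0998 0.054 ] (np.int64(280), np.int64(286), np.int64(168), np.int64(172))
  depth [1.05990015 1.06413186 1.07395651]
side r 41 [286.85 178.32] [0.4715 0.0471 0.054 ] (np.int64(283), np.int64(290), np.int64(175), np.int64(181))
  depth [1.01715744 1.02334273 1.05576837]
side b 37 [291.43 187.38] [ 0.4701 -0.0046  0.054 ] (np.int64(288), np.int64(295), np.int64(185), np.int64(190))
  depth [0.97724719 0.98251146 0.99036515]
side y 705 [344.06 254.45] [ 0.5077 -0.2831  0.036 ] (np.int64(326), np.int64(363), np.int64(238), np.int64(271))
((26.41332244873047, 19.9620361328125), (24.337909698486328, 30.356151580810547), 60.524105072021484) [[325.21203136 250.83667946]
 [351.63896561 235.89971256]
 [363.61461258 257.08739281]
 [337.18767929 272.02436066]]
  depth [0.7589821  0.7825858  0.80874318]
side o 201 [324.71 192.21] [ 0.5009 -0.1778  0.134 ] (np.int64(320), np.int64(329), np.int64(180), np.int64(204))
  depth [0.84136486 0.85419273 0.87725103]
```

```bash
python3 - <<'E'
from h import *
rt=(372.6,188.9); rs=(344.1,253.4)
print("ring tri",tri({"top":rt,"side":rs}), atz("top",rt,.036),atz("side",rs,.036))
print("probe side", atz("side",(324.71,192.21),.107),"top",atz("top",(317.74,182.36),.134))
for n,(a,b,c,d) in {"top":(350,170,392,208),"side":(318,234,372,276)}.items():
    p=cv2.imread(f"pics/{n}0.png");dep=np.load(f"pics/{n}0.npy");H=cv2.cvtColor(p,cv2.COLOR_BGR2HSV)
    m=np.zeros(p.shape[:2],bool);h=H[b:d,a:c];m[b:d,a:c]=(h[...,1]>120)&(h[...,2]>70)&(h[...,0]>=20)&(h[...,0]<=35)
    me=cv2.erode(m.astype(np.uint8),np.ones((3,3)))
    v,u=np.nonzero(me); K=C[n]["camera_matrix"];P=C[n]["pose"]
    z=dep[v,u];X=np.c_[(u-K[0,2])/K[0,0]*z,(v-K[1,2])/K[1,1]*z,z]@P[:3,:3].T+P[:3,3]
    c0=X.mean(0);A=np.c_[X[:,:2]-c0[:2],np.ones(len(X))];s=np.linalg.lstsq(A,X[:,2],rcond=None)[0]
    nn=np.array([-s[0],-s[1],1]);nn/=np.linalg.norm(nn)
    print(n,c0,"normal",nn,"tilt",np.arccos(nn[2]),"yaw",np.arctan2(-nn[1],-nn[0]),"res",np.std(X[:,2]-A@s))
    # outline quad: polygon fit of rays on the plane z=.036+tan(.35)*(...)
    M=np.zeros_like(m,np.uint8);M[m]=1;M=cv2.morphologyEx(M,cv2.MORPH_CLOSE,np.ones((5,5)))
    cn=max(cv2.findContours(M,0,1)[0],key=cv2.contourArea)[:,0]
    N=np.array([-np.sin(.35),0,np.cos(.35)]);o0=np.array([.508,-.281,.036])
    Y=[]
    for q in cn:
        o,dd=ray(n,q);Y.append(o+dd*((o0-o)@N)/(dd@N)-o0)
    Y=np.array(Y);uv=np.c_[Y@[np.cos(.35),0,np.sin(.35)],Y[:,1]].astype(np.float32)
    print(cv2.minAreaRect(uv*1000))
E
```

```text
ring tri [ 0.50852683 -0.27982618  0.03597382] [ 0.50799485 -0.27963017  0.036     ] [ 0.50906893 -0.27997645  0.036     ]
probe side [ 0.51631757 -0.13723909  0.107     ] top [ 0.51531108 -0.13498643  0.134     ]
top [ 0.50882004 -0.27975426  0.03667741] normal [-0.34665701 -0.00637824  0.93797027] tilt 0.35406731180028783 yaw 0.018397215823778103 res 0.002189899330877788
((0.8644599914550781, 1.16802978515625), (63.42142105102539, 68.58641052246094), 0.6279017925262451)
side [ 0.50559704 -0.28682119  0.04021361] normal [0.11530868 0.62994024 0.76803594] tilt 0.6950277405823531 yaw -1.7518390740131193 res 0.017632069942684205
((-0.04789161682128906, -0.2777366638183594), (63.34242248535156, 71.00050354003906), 0.8966041803359985)
```

>>> arm_command(
  moves=[
    [[-8,0,0,0,0,0,0],[-8,0,0,0,0,0,0],[-7,0,0,0,0,0,0],[0,0,0,0.004,-0.025,0.018,0],[0,0,0,0.004,-0.027,0.02,0],[0,0,0,0.004,-0.027,0.02,0],[0,0,0,0.004,-0.027,0.02,0],[0,0,0,0.004,-0.027,0.02,0],[0,0,0,0.004,-0.027,0.02,0],[0,0,0,0.004,-0.027,0.02,0],[0,0,0,0.004,-0.027,0.02,0],[0,0,0,0.004,-0.027,0.02,0],[0,0,0,0.004,-0.027,0.02,0],[0,0,0,0.004,-0.027,0.02,0],[0,0,0,0.004,-0.027,0.02,0],[0,0,0,0.004,-0.027,0.018,0],[0,0,0,0.004,-0.027,0.014,0],[0,0,0,0,0,0,0]],
  ],
)

```text
time_s: 1.9
tool_pos: [0.4763, 0.1046, 0.1745]
orientation: [[-0.001, 0.003, 1.0], [-0.001, 1.0, -0.003], [-1.0, -0.001, -0.001]]
ft_force: [0.9, 0.5, 0.0]
gripper_width: -0.0
```

>>> arm_command(
  moves=[
    [[0,0,0,0.03,0.001,-0.002,0],[0,0,0,0.035,0,0,0],[0,0,0,0.03,0,0,0],[0,0,0,0.012,0,0,0],[0,0,0,0,0,0,0],[0,0,0,0,0,0,0]],
  ],
)

```text
time_s: 2.5
tool_pos: [0.4731, 0.1084, 0.0687]
orientation: [[-0.0, 0.0, 1.0], [0.0, 1.0, -0.0], [-1.0, 0.0, -0.0]]
ft_force: [0.7, 0.3, 0.1]
gripper_width: -0.0002
```

```bash
python3 - <<'E'
from h import *
p,d=r.camera("side");q=cv2.resize(p[120:220,230:390,::-1],None,fx=5,fy=5,interpolation=cv2.INTER_CUBIC);cv2.imwrite("pics/s1.png",q);print(r.get_obs()["tool_pos"])
E
```

```text
[0.47353105 0.10834873 0.06907782]
```

View pics/s1.png

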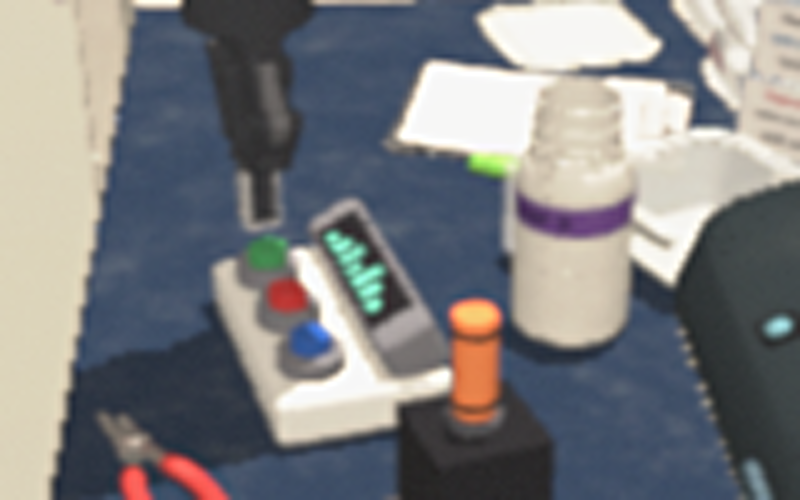

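Fingertips at (262,225) stand straight above the green key at (265,252), clear of red and of the display.

>>> arm_command(
  moves=[
    [[0,0,0,0.007,-0.002,0.001,0],[0,0,0,0.006,0,0,0],[0,0,0,0.002,0,0,0],[0,0,0,0.002,0,0,0],[0,0,0,0.001,0,0,0],[0,0,0,0.001,0,0,0],[0,0,0,0,0,0,0]],
  ],
)

```text
time_s: 3.25
tool_pos: [0.4742, 0.106, 0.0493]
orientation: [[0.0, 0.0, 1.0], [-0.0, 1.0, -0.0], [-1.0, -0.0, 0.0]]
ft_force: [-0.3, -1.0, 3.5]
gripper_width: -0.0001
```

```bash
python3 - <<'E'
from h import *
for i in range(3):
    o=r.get_obs();print(o["tool_pos"],o["ft_force"])
E
```

```text
[0.47416555 0.10602702 0.04930177] [-0.25910643 -1.03779379  3.51721078]
[0.47416555 0.10602702 0.04930177] [-0.25910643 -1.03779379  3.51721078]
[0.47416555 0.10602702 0.04930177] [-0.25910643 -1.03779379  3.51721078]
```

Contact at 3.5 N; press on to the stop.

>>> arm_command(
  moves=[
    [[0,0,0,0.001,0,0,0],[0,0,0,0.0005,0,0,0],[0,0,0,0,0,0,0]],
  ],
)

```text
time_s: 3.55
tool_pos: [0.4742, 0.1061, 0.0479]
orientation: [[0.0, 0.0, 1.0], [-0.0, 1.0, -0.0], [-1.0, -0.0, 0.0]]
ft_force: [-1.4, -1.9, 7.4]
gripper_width: -0.0002
```

Bottomed (7.4 N at 6 mm). Lift well clear, cross at height, and come down over blue.

>>> arm_command(
  moves=[
    [[0,0,0,-0.01,0,0,0],[0,0,0,-0.03,0,0,0],[0,0,0,-0.01,0,0,0],[0,0,0,0,-0.024,-0.0005,0],[0,0,0,0,-0.03,-0.0005,0],[0,0,0,0,-0.03,-0.0005,0],[0,0,0,0,-0.02,-0.0005,0],[0,0,0,0,0,0,0],[0,0,0,0.02,0,0,0],[0,0,0,0.012,0,0,0],[0,0,0,0,0,0,0],[0,0,0,0,0,0,0]],
  ],
)

```text
time_s: 4.75
tool_pos: [0.4721, 0.0026, 0.0661]
orientation: [[-0.0, -0.0, 1.0], [0.0, 1.0, 0.0], [-1.0, 0.0, -0.0]]
ft_force: [0.1, -0.6, 0.5]
gripper_width: 0.0001
```

```bash
python3 - <<'E'
from h import *
p,d=r.camera("side");q=cv2.resize(p[120:220,230:390,::-1],None,fx=5,fy=5,interpolation=cv2.INTER_CUBIC);cv2.imwrite("pics/s2.png",q);print(r.get_obs()["tool_pos"])
E
```

```text
[0.47241263 0.00244344 0.06631088]
```

View pics/s2.png

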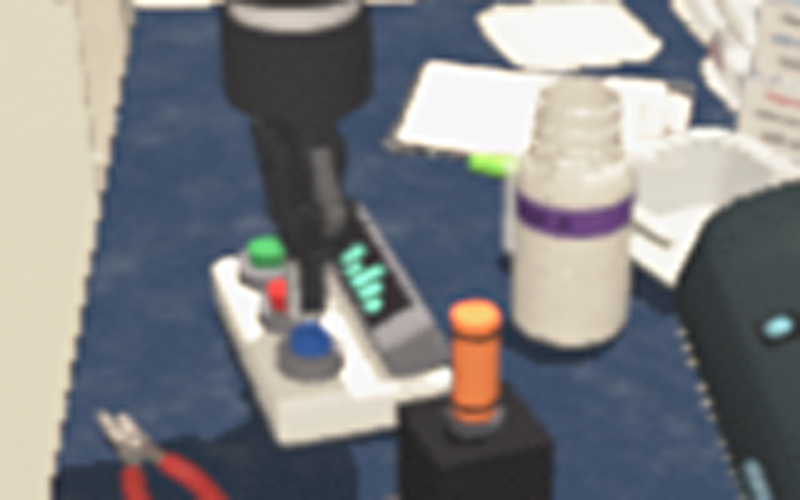

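Fingertips at (310,312) stand over the blue key (312,338); green is up again.

>>> arm_command(
  moves=[
    [[0,0,0,0.007,0,0,0],[0,0,0,0.005,0,0,0],[0,0,0,0.002,0,0,0],[0,0,0,0.002,0,0,0],[0,0,0,0.001,0,0,0],[0,0,0,0.001,0,0,0],[0,0,0,0.0005,0,0,0],[0,0,0,0,0,0,0]],
  ],
)

```text
time_s: 5.6
tool_pos: [0.4723, 0.0021, 0.0478]
orientation: [[0.001, 0.0, 1.0], [-0.0, 1.0, -0.0], [-1.0, -0.0, 0.001]]
ft_force: [-2.3, 1.8, 14.2]
gripper_width: 0.0001
```

Bottomed. Lift, open, go over the probe.

>>> arm_command(
  moves=[
    [[0,0,0,-0.01,0,0,0],[0,0,0,-0.03,0,0,0],[0,0,0,-0.045,0,0,0],[0,0,0,-0.037,0,0,0],[0,0,0,0,-0.02,0.006,0.085],[0,0,0,0,-0.03,0.01,0.085],[0,0,0,0,-0.03,0.01,0.085],[0,0,0,0,-0.03,0.01,0.085],[0,0,0,0,-0.028,0.007,0.085],[0,0,0,0,0,0,0.085],[0,0,0,0,0,0,0.085],[0,0,0,0,0,0,0.085]],
  ],
)

```text
time_s: 6.8
tool_pos: [0.5147, -0.1353, 0.1693]
orientation: [[-0.0, 0.0, 1.0], [0.0, 1.0, -0.0], [-1.0, 0.0, -0.0]]
ft_force: [0.3, -0.2, 0.4]
gripper_width: 0.0849
```

```bash
python3 - <<'E'
from h import *
p,d=r.camera("side");q=cv2.resize(p[100:300,220:420,::-1],None,fx=3,fy=3,interpolation=cv2.INTER_CUBIC);cv2.imwrite("pics/s3.png",q)
o=r.get_obs();print(o["tool_pos"],o["ft_force"],o["gripper_width"])
E
```

```text
[ 0.51477201 -0.13513168  0.16941172] [ 0.25524822 -0.40748034 -0.233446  ] 0.08472213960274791
```

View pics/s3.png

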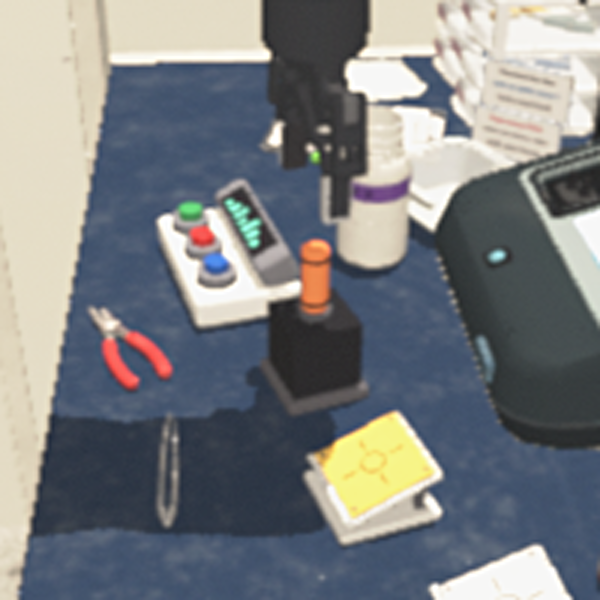

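All keys up; the open jaws straddle the probe (315,248). Down, then close.

>>> arm_command(
  moves=[
    [[0,0,0,0.02,-0.0005,0.0005,0.085],[0,0,0,0.02,0,0,0.085],[0,0,0,0.02,0,0,0.085],[0,0,0,0.0165,0,0,0.085],[0,0,0,0,0,0,0.06],[0,0,0,0,0,0,0.045],[0,0,0,0,0,0,0.035],[0,0,0,0,0,0,0.03],[0,0,0,0,0,0,0.026],[0,0,0,0,0,0,0.024]],
  ],
)

```text
time_s: 7.85
tool_pos: [0.5157, -0.1364, 0.0931]
orientation: [[0.001, 0.0, 1.0], [0.0, 1.0, -0.0], [-1.0, 0.0, 0.001]]
ft_force: [0.3, 1.5, 1.1]
gripper_width: 0.024
```

```bash
python3 - <<'E'
from h import *
p,d=r.camera("side");q=cv2.resize(p[100:300,220:420,::-1],None,fx=3,fy=3,interpolation=cv2.INTER_CUBIC);cv2.imwrite("pics/s4.png",q)
o=r.get_obs();print(o["tool_pos"],o["ft_force"],o["gripper_width"])
E
```

```text
[ 0.51571455 -0.13639267  0.09303158] [0.02982203 1.65155043 0.66847184] 0.024010513663578984
```

View pics/s4.png

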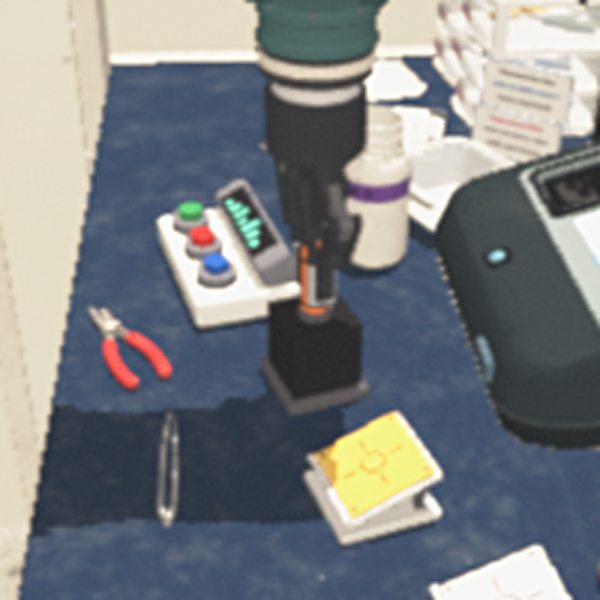

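Pads cover the handle at (318,280), offset only by the parallax. Grip fully.

>>> arm_command(
  moves=[
    [[0,0,0,0,0,0,0.02],[0,0,0,0,0,0,0.01],[0,0,0,0,0,0,0.0],[0,0,0,0,0,0,0.0],[0,0,0,0,0,0,0.0]],
  ],
)

```text
time_s: 8.4
tool_pos: [0.5157, -0.1365, 0.0931]
orientation: [[0.0, 0.0, 1.0], [-0.0, 1.0, -0.0], [-1.0, -0.0, 0.0]]
ft_force: [-0.9, 1.8, 5.4]
gripper_width: 0.0206
```

>>> arm_command(
  moves=[
    [[0,0,0,-0.005,0,0,0],[0,0,0,-0.01,0,0,0],[0,0,0,-0.015,0,0,0],[0,0,0,-0.015,0,0,0],[0,0,0,-0.015,0,0,0],[0,0,0,-0.02,0,0,0],[0,0,0,-0.02,0,0,0],[0,0,0,-0.02,0,0,0],[0,0,0,0,0,0,0],[0,0,0,0,0,0,0]],
  ],
)

```text
time_s: 9.4
tool_pos: [0.5156, -0.1365, 0.2129]
orientation: [[0.0, 0.0, 1.0], [-0.0, 1.0, -0.0], [-1.0, -0.0, 0.0]]
ft_force: [-0.8, 0.2, -1.8]
gripper_width: 0.0205
```

```bash
python3 - <<'E'
from h import *
for n,(a,b,c,d_) in {"side":(250,80,400,230),"top":(260,110,400,220)}.items():
    p,d=r.camera(n);cv2.imwrite(f"pics/{n}5f.png",p[...,::-1]);q=cv2.resize(p[b:d_,a:c,::-1],None,fx=4,fy=4,interpolation=cv2.INTER_CUBIC);cv2.imwrite(f"pics/{n}5.png",q)
o=r.get_obs();print(o["tool_pos"],o["ft_force"],o["gripper_width"])
t=o["tool_pos"]
for z in (-.019+.04-.0,.0): pass
# expected tip if handle point 40mm at grasp: origin = grasp-0.040 -> tip
g=t+[0,0,.019]; 
for k in(-.062+.04-.04,-.04,-.086,-.1): print(k,proj("side",g+[0,0,k]),proj("top",g+[0,0,k]))
E
```

```text
[ 0.51518911 -0.13629331  0.21202103] [ 0.25794999  0.29679964 -0.53778117] 0.020746801756658956
-0.062 [324.40405861 169.01226485] [318.149925   181.10803045]
-0.04 [324.5081445  160.35630675] [318.06492034 180.23895282]
-0.086 [324.29395738 178.16846923] [318.23850522 182.01366423]
-0.1 [324.23132755 183.37687167] [318.28829145 182.52267284]
```

View pics/side5.png

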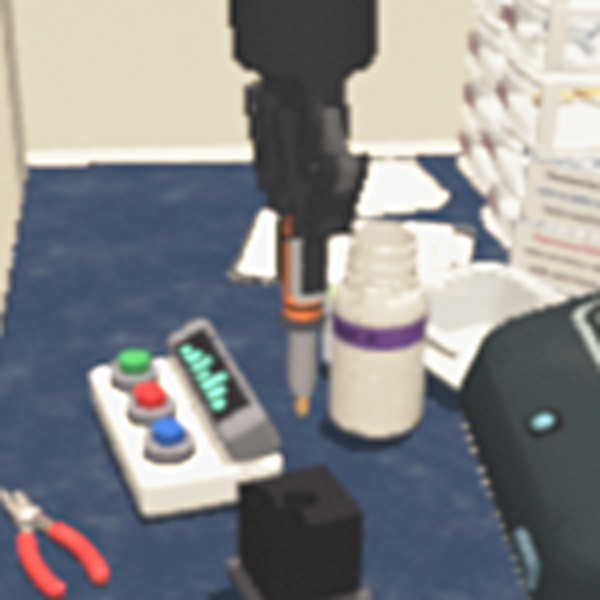

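Probe is held upright and straight, tip out at (302,413). Carry it over the yellow panel at height, then tilt.

>>> arm_command(
  moves=[
    [[0,0,0,0,-0.01,0,0],[0,0,0,0,-0.02,-0.006,0],[0,0,0,0,-0.025,-0.008,0],[0,0,0,0,-0.025,-0.008,0],[0,0,0,0,-0.025,-0.008,0],[0,0,0,0,-0.025,-0.008,0],[0,0,0,0,-0.014,-0.004,0],[-0.8,0,0,0,0,0,0],[0,-4,0,0,0,0,0],[0,-4,0,0,0,0,0],[0,-4,0,0,0,0,0],[0,-4,0,0,0,0,0],[0,-4.05,0,0,0,0,0],[0,0,0,0,0,0,0],[0,0,0,0,0,0,0]],
  ],
)

```text
time_s: 11.0
tool_pos: [0.4734, -0.28, 0.2129]
orientation: [[0.341, -0.014, 0.94], [0.005, 1.0, 0.013], [-0.94, 0.0, 0.341]]
ft_force: [0.6, -0.7, -0.1]
gripper_width: 0.0208
```

```bash
cat >> h.py <<'E'
ps=.014; N=np.array([-np.sin(.35)*np.cos(ps),-np.sin(.35)*np.sin(ps),np.cos(.35)])
RING=np.array([.5085,-.280,.036])
def rep(h):
    o=r.get_obs();R=o["orientation"];t=o["tool_pos"]
    print("tcp",t.round(4),"F",o["ft_force"].round(2),"w",round(o["gripper_width"],4),"t",o["time_s"])
    print("axis err deg",np.degrees(np.arccos(min(1,-R[:,0]@N))).round(2),"R",R.round(4).tolist())
    tip=t+.081*R[:,0]; print("tip",tip.round(4),"height",((tip-RING)@N).round(4),"to hover h, tool axes:",(R.T@(RING+N*h-tip)).round(4))
    return tip
E
python3 - <<'E'
from h import *
rep(.02)
E
```

```text
tcp [ 0.4734 -0.28    0.2129] F [ 0.61 -0.71 -0.11] w 0.0208 t 11.0
axis err deg 0.09 R [[0.3413, -0.0138, 0.9398], [0.0048, 0.9999, 0.013], [-0.9399, 0.0, 0.3414]]
tip [ 0.501  -0.2796  0.1367] height 0.0972 to hover h, tool axes: [ 0.0772 -0.0005 -0.0274]
```

>>> arm_command(
  moves=[
    [[0,0,0,0.015,0,-0.005,0],[0,0,0,0.02,0,-0.0075,0],[0,0,0,0.02,0,-0.0075,0],[0,0,0,0.017,-0.0005,-0.0075,0],[0,0,0,0.005,0,0,0],[0,0,0,0,0,0,0],[0,0,0,0,0,0,0],[0,0,0,0,0,0,0]],
  ],
)

```text
time_s: 11.8
tool_pos: [0.4747, -0.2813, 0.132]
orientation: [[0.343, -0.014, 0.939], [0.004, 1.0, 0.013], [-0.939, -0.001, 0.344]]
ft_force: [-0.7, -0.2, -0.6]
gripper_width: 0.0208
```

```bash
python3 - <<'E'
from h import *
tip=rep(.02)
for n,(a,b,c,d_) in {"side":(310,180,390,280),"top":(330,150,410,220)}.items():
    p,d=r.camera(n);cv2.imwrite(f"pics/{n}6f.png",p[...,::-1]);q=cv2.resize(p[b:d_,a:c,::-1],None,fx=6,fy=6,interpolation=cv2.INTER_CUBIC);cv2.imwrite(f"pics/{n}6.png",q)
    print(n,"tip crop",(proj(n,tip)-[a,b]+.5)*6-.5,"ring crop",(proj(n,RING)-[a,b]+.5)*6-.5, "nose top crop",(proj(n,tip+N*.014)-[a,b]+.5)*6-.5,"collar",(proj(n,tip+N*.06)-[a,b]+.5)*6-.5)
E
```

```text
tcp [ 0.4747 -0.2813  0.132 ] F [-0.69 -0.16 -0.55] w 0.0208 t 11.8
axis err deg 0.07 R [[0.3435, -0.0139, 0.9391], [0.0038, 0.9999, 0.0134], [-0.9391, -0.0011, 0.3435]]
tip [ 0.5025 -0.281   0.0559] height 0.0208 to hover h, tool axes: [ 0.0008  0.0009 -0.0012]
side tip crop [193.38330001 406.49399241] ring crop [205.67514779 443.29471513] nose top crop [182.23385863 380.9898621 ] collar [143.73110873 292.91557058]
top tip crop [266.57693855 245.2729961 ] ring crop [258.93961296 234.76895689] nose top crop [270.4466028  254.33101362] collar [283.85689959 285.72151556]
```

View pics/side6.png

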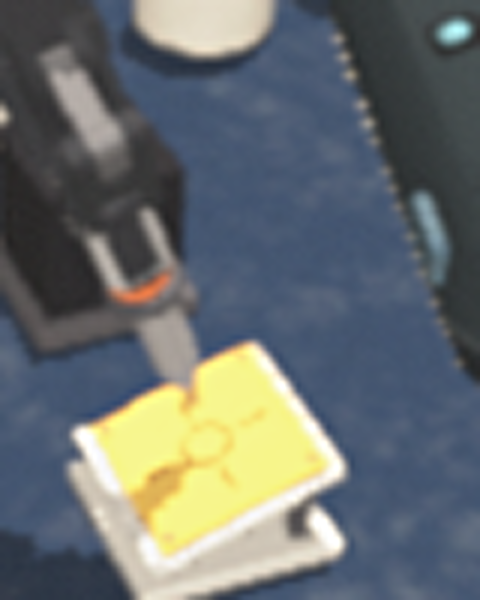

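View pics/top6.png

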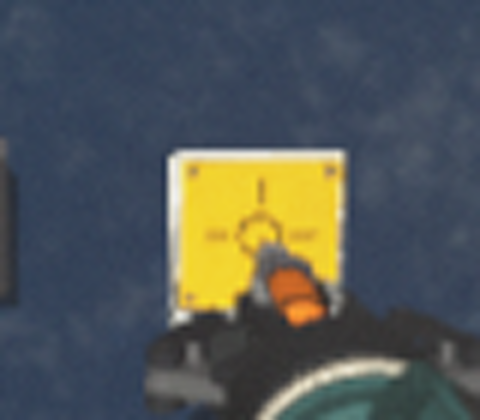

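```bash
python3 - <<'E'
import cv2,numpy as np
p=cv2.imread("pics/side6f.png")[222:262,325:365];q=cv2.resize(p,None,fx=14,fy=14,interpolation=cv2.INTER_LANCZOS4);t=cv2.imread("pics/top6f.png")[175:205,355:395]
q=cv2.convertScaleAbs(q,alpha=1.0)
cv2.imwrite("pics/side7.png",q);cv2.imwrite("pics/top7.png",cv2.resize(t,None,fx=14,fy=14,interpolation=cv2.INTER_LANCZOS4))
E
```

```text
(no output)
```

View pics/side7.png

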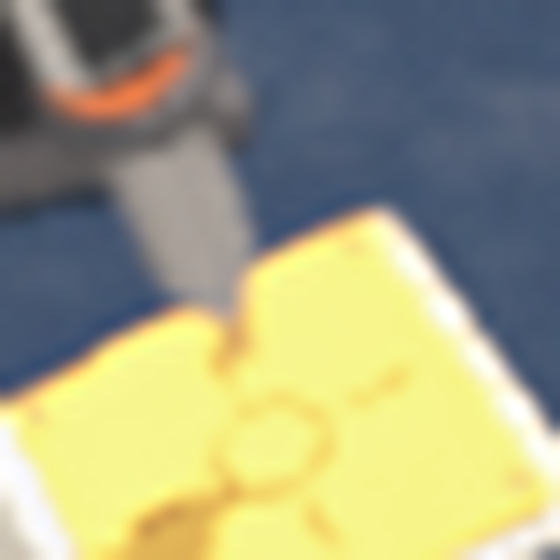

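View pics/top7.png

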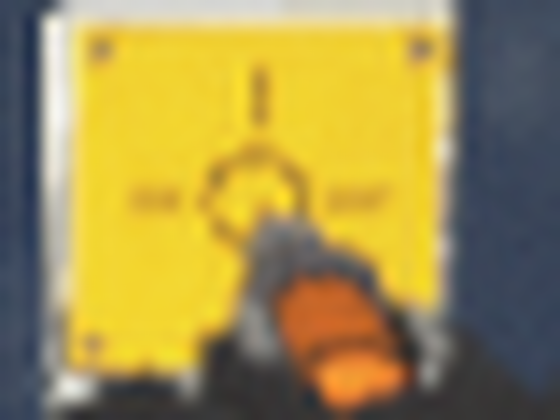

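Side: nose end at (212,305) and ring centre (276,443) of the crop; top: ring (256,199), tip near (268,210). Both agree with my model to 1–2 mm. Moving closer for a better check.

>>> arm_command(
  moves=[
    [[0,0,0,0.005,0.0007,-0.0006,0],[0,0,0,0.005,0,0,0],[0,0,0,0.004,0,0,0],[0,0,0,0.002,0,0,0],[0,0,0,0,0,0,0],[0,0,0,0,0,0,0]],
  ],
)

```text
time_s: 12.5
tool_pos: [0.479, -0.2801, 0.1158]
orientation: [[0.343, -0.014, 0.939], [0.005, 1.0, 0.013], [-0.939, 0.0, 0.343]]
ft_force: [0.8, 0.0, -0.6]
gripper_width: 0.0204
```

```bash
cat >> h.py <<'E'
def look(tag,k=.081):
    tip=rep(.0)
    for n,(a,b,c,d_) in {"side":(322,222,368,266),"top":(350,168,398,208)}.items():
        p,d=r.camera(n);q=cv2.resize(p[b:d_,a:c,::-1],None,fx=12,fy=12,interpolation=cv2.INTER_LANCZOS4);cv2.imwrite(f"pics/{n}{tag}.png",q)
        for s,X in(("tip",tip),("ring",RING),("nose",tip+N*.014),("collar",tip+N*.06)): print(n,s,((proj(n,X)-[a,b]+.5)*12-.5).round(0))
E
python3 - <<'E'
from h import *
look("8")
E
```

```text
tcp [ 0.479  -0.2801  0.1158] F [ 0.82  0.   -0.63] w 0.0204 t 12.5
axis err deg 0.01 R [[0.3427, -0.0136, 0.9393], [0.0047, 0.9999, 0.0128], [-0.9394, 0.0001, 0.3427]]
tip [ 0.5068 -0.2797  0.0397] height 0.004 to hover h, tool axes: [ 0.004  -0.0003  0.0004]
side tip [259. 369.]
side ring [268. 383.]
side nose [237. 319.]
side collar [162. 148.]
top tip [279. 261.]
top ring [278. 254.]
top nose [287. 278.]
top collar [312. 340.]
```

View pics/side8.png

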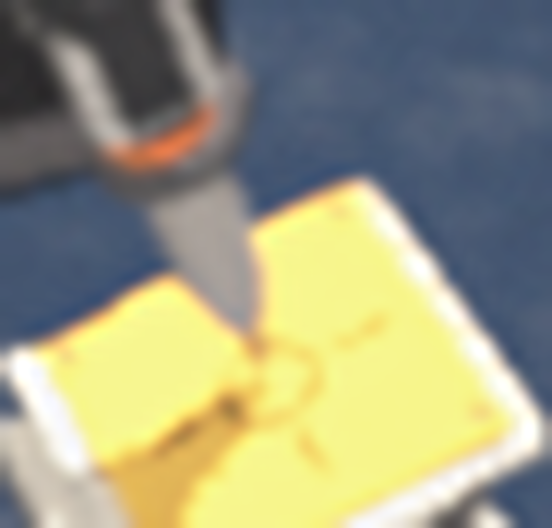

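View pics/top8.png

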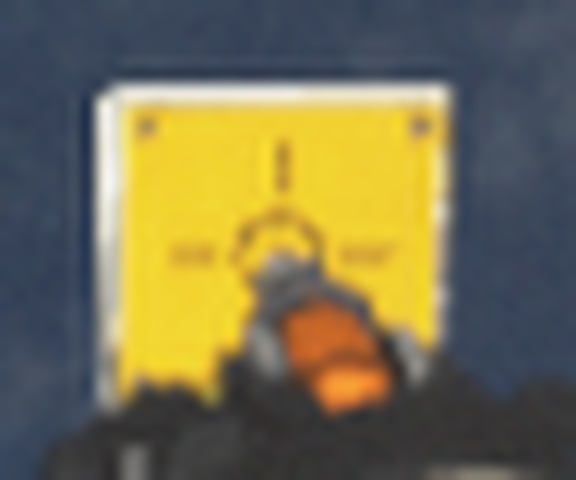

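```bash
python3 - <<'E'
import cv2,numpy as np
p=cv2.imread("pics/side0.png")[222:266,322:368];q=cv2.resize(p,None,fx=12,fy=12,interpolation=cv2.INTER_LANCZOS4)
cv2.imwrite("pics/side9.png",q)
E
```

```text
(no output)
```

View pics/side9.png

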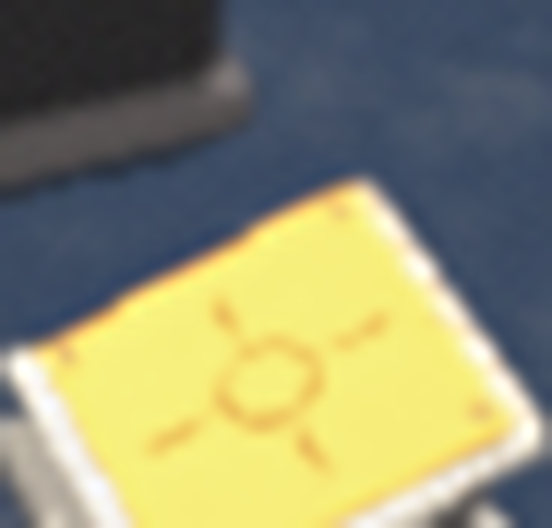

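Clean view: ring centre at (270,383), matching the model's (268,383); the nose line extrapolates to a tip at (257,375). The tip is centred to about 1 mm. Take a force baseline, then touch.

```bash
cat >> h.py <<'E'
def favg(k=24):
    F=[];T=[]
    for i in range(k):
        r.camera("top");o=r.get_obs();F.append(o["ft_force"]);T.append(o["tool_pos"])
    F=np.array(F);print("F",F.mean(0).round(3),"F.N",(F@N).mean().round(3),"+-",((F@N).std()/k**.5).round(3),"tcp height",((np.mean(T,0)-RING)@N-.081).round(5),"t",o["time_s"])
E
python3 - <<'E'
from h import *
favg()
E
```

```text
F [ 0.056 -0.209 -1.196] F.N -1.142 +- 0.086 tcp height 0.00409 t 13.8
```

>>> arm_command(
  moves=[
    [[0,0,0,0.002,0,0,0],[0,0,0,0.001,0,0,0],[0,0,0,0.001,0,0,0],[0,0,0,0.001,0,0,0],[0,0,0,0.001,0,0,0],[0,0,0,0.001,0,0,0],[0,0,0,0,0,0,0]],
  ],
)

```text
time_s: 14.5
tool_pos: [0.4814, -0.2801, 0.1091]
orientation: [[0.343, -0.014, 0.939], [0.005, 1.0, 0.013], [-0.939, 0.0, 0.343]]
ft_force: [-1.2, 0.5, 1.4]
gripper_width: 0.0208
```

```bash
python3 - <<'E'
from h import *
favg()
E
```

```text
F [-0.79   0.383  0.567] F.N 0.802 +- 0.081 tcp height -0.00293 t 15.7
```

Contact force 1.94 N means about 3.0 mm pushed in, and geometry says 2.9 mm. 2 mm more brings it to half.

>>> arm_command(
  moves=[
    [[0,0,0,0.001,0,0,0],[0,0,0,0.001,0,0,0],[0,0,0,0,0,0,0],[0,0,0,0,0,0,0]],
  ],
)

```text
time_s: 16.1
tool_pos: [0.4821, -0.2801, 0.1073]
orientation: [[0.343, -0.014, 0.939], [0.005, 1.0, 0.013], [-0.939, -0.0, 0.343]]
ft_force: [-0.4, 0.8, 1.6]
gripper_width: 0.0208
```

```bash
python3 - <<'E'
from h import *
favg(); look("10")
p,d=r.camera("side");cv2.imwrite("pics/side10f.png",p[...,::-1])
E
```

```text
F [-1.172  0.36   1.192] F.N 1.52 +- 0.097 tcp height -0.00494 t 17.3
tcp [ 0.4821 -0.2801  0.1073] F [-1.52  0.83  0.16] w 0.0206 t 17.3
axis err deg 0.01 R [[0.3429, -0.0136, 0.9393], [0.0047, 0.9999, 0.0128], [-0.9394, -0.0, 0.3429]]
tip [ 0.5099 -0.2797  0.0313] height -0.0049 to hover h, tool axes: [-0.0049 -0.0003  0.0003]
side tip [273. 400.]
side ring [268. 383.]
side nose [252. 351.]
side collar [178. 183.]
top tip [275. 249.]
top ring [278. 254.]
top nose [282. 267.]
top collar [307. 327.]
```

View pics/side10.png

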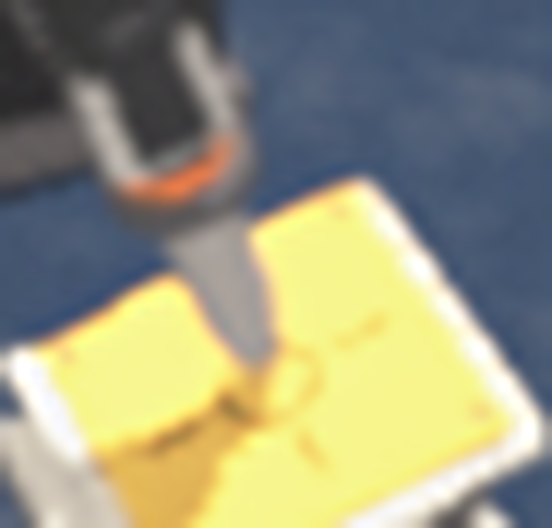

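View pics/top10.png

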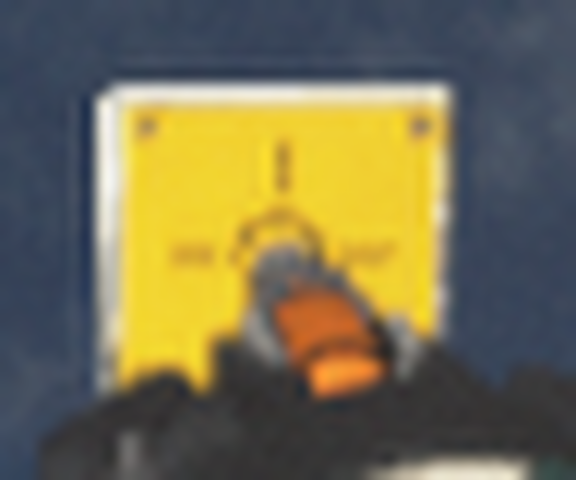

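View pics/side10f.png

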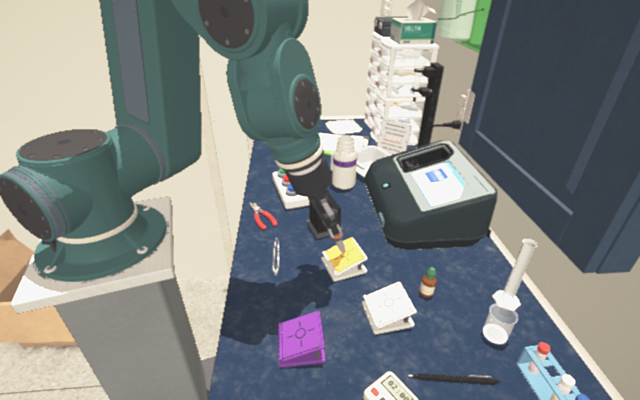

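Force rise of 2.66 N means 5.0 mm in, geometry says 4.9 mm, and the axis is within 0.1° of my estimated panel normal. In the pictures the nose points at the ring, the grip holds and nothing else has moved. Handing in.

```bash
python3 - <<'E'
from cell import r
print(r.close_job())
E
```

```text
the job is handed in; nothing more can be done
None
```

I pressed the green key to its stop (7 N), let it up, then pressed the blue key to its stop (14 N). The red key was never touched. I then lifted the orange-handled probe out of its holder and handed in while still gripping it against the yellow panel, at about 17 s of the 48 s.

**Plunger:** the contact force rose 2.66 N, which means about 5.0 mm pushed in. The arm pose gives 4.9 mm, so the two agree on half travel.

**Squareness:** the tool axis is within 0.1° of the panel normal I estimated. A rougher reading of the nose line in the last side picture leaned about 3° from the model. I put that down to the tapered nose and the low resolution.

**Position in the ring:** the arm pose puts the tip within about 0.5 mm of the ring centre. The pictures agree only to about 1–2 mm. The brass tip hardly shows against the yellow, so I inferred its place from the nose.

**Bystanders:** the last side view showed nothing else moved, and the probe stayed clear of the white panel.

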